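# Zero the espresso grinder and hold the setting

## Robot

A 6-joint arm with a two-finger parallel gripper is mounted at the origin on a cart in front of the work surface, level with it; the furniture and walls round the work are solid. World frame = base frame: x ahead of the robot, y to its left, z up, the work surface at z = 0. Lengths are in m, angles in rad, forces in N, time in s.
With the tool pointing down it reaches from about 0.3 to 0.775 m from the base axis. Payload 14.6 kg.
Tool frame: the origin (TCP) lies between the finger pads, 19 mm behind the fingertips; this is the grasp point; z points along the fingers, y is the line along which they close (so a half turn about z gives the same grasp; the last joint's range is limited). The gripper opens to 94 mm and grips with 3 to 60 N. Pads are 16 mm wide; open, the fingers measure 119 mm over their backs; the gripper's body (75 mm by 177 mm) begins 78 mm behind the grasp point.
Start: joints at [-0.067, 0.3, 1.521, -0, 1.321, -0.067], TCP at [0.55, -0, 0.224] pointing down, gripper open.
Joint ranges: [-3.03, 3.03], [-0.79, 2.21], [0.23, 2.52], [-1.04, 4.18], [0, 3.07], [-2.55, 2.55]. Speed limits (rad/s): [2.22, 2.22, 2.57, 3.14, 3.14, 3.14].

## Interface

Orientations are given as a unit quaternion [w, x, y, z].
In Python, from workcell import r, kinematics, optics, finish_job gives the robot as it stands. Calls block until the motion is done:
- r.move_pose(position, orientation): joint-space move of the TCP to a pose.
- r.move_straight(position, max_speed=0.15, orientation=None): straight line of the TCP; orientation=None keeps the orientation; max_speed is the mean speed in m/s.
- r.set_joints(angles): joint-space move.
- r.gripper_to(opening, grip_force=None): finger opening in m; grip_force is the grip in N (None keeps the last); returns when the fingers have stopped.
- r.hold(seconds).
- kinematics.inverse_kinematics(position, orientation): joint angles nearest the present ones, or None.
- optics.grab_frame(name): name is "scene" or "side" or "wrist"; returns a dict with "image" (384x512x3 uint8, red, green, blue), "K" (3x3 intrinsics, pixels), "pose" (4x4, takes a point from camera to world coordinates). Camera axes: x right, y down, z forward; pixel columns grow to the right and rows downward; lengths in m; the calibration is good to about 2 mm. The wrist camera is an equidistant fisheye: a pixel r from the principal point sees the ray r / f radians off the axis. A picture is of the moment at which its call begins. There is no depth.
A pose or a line that the arm cannot do raises r.PlanningError and nothing moves.
- finish_job(): hands the job in; it is judged then, once.
Readings, each from a call of its own:
- r.current_t(): time.
- r.current_joints(): joint angles.
- r.current_qvel(): joint speeds.
- r.current_joint_torque(): joint torques, N m.
- r.current_position(): TCP position.
- r.current_ee_rot(): TCP orientation.
- r.current_force(): force on the tool from outside, world axes, zero at the start.
- r.current_wrist_torque(): the same for the moment, N m.
- r.current_width(): finger opening in m.
- r.current_grip_force(): force on a finger pad.
Only numpy, scipy, OpenCV 4.12 (cv2) and the standard library are available. Lean on these libraries where they do the work, as an engineer would, in place of code of your own. Each camera call takes 0.05 s, during which the arm holds its last target. There are 200 camera calls.

## Task

Re-zero the coffee grinder: lift the bean hopper (the open metal sleeve) off its top and stand it upright on the counter, then screw the knurled adjuster knob that it covered clockwise until it seats (the burrs touch and it goes no further) and back it off a quarter turn anticlockwise. Finish with the gripper still closed on the knob from above, holding that setting: I will then close the clamp lever on the collar, which would drag a loose adjuster round. Leave the dosing cup, the tamper and the teaspoon where they are.

Things in the scene. Friction and masses are not known exactly. Their poses are not given: they have to be found in the camera images.
- grinder: dark coffee grinder, fixed, 200 mm deep, 130 mm wide; origin on the counter top straight below the adjuster's axis; local -x is the spout side, +x the motor column (top 188 mm, bean-chute lid up to 204 mm, centred 86 mm behind the axis). Aluminium collar (radius 40 mm, top 188 mm) round the adjuster; clamp lever, open, sticks out of it at local +y to 125 mm from the axis, up to 205 mm high
- hopper: bean hopper: plain aluminium sleeve, open at both ends, outer diameter 64 mm, wall 3 mm, 85 mm tall, 0.16 kg; origin at the centre of its lower end, z up. Stands loose on the collar (188 mm up, top at 273 mm) round the adjuster knob, which is up to 247 mm high inside it: lift it straight up 65 mm to clear it. The counter round x 0.46, y -0.15 is free to take it
- thumb_knob: knurled round adjuster knob (the thumbscrew) under the hopper: 40 mm diameter, side free to grip all round from 208 to 244 mm above the counter, over a flat 51 mm disc whose top is 194 mm up when seated; origin at counter height on its axis; turns with the adjuster about the vertical, white pointer line along its local -x. Rises 4 mm per turn as it is unscrewed
- knob_grip (a point): point on the axis of the adjuster knob, 230 mm above the counter, at the height to grip it from above; its axes are those of the grinder. Beware beside the work: a tall pastry case right of the counter (y below -0.28, x above 0.35) and a tall espresso machine on its left (y above 0.32, x above 0.47)
- adjuster (a joint): turn of the adjuster in rad: 0 is seated (hard stop, burrs touching), growing anticlockwise seen from above (unscrewing); starts 1.9 to 2.8, a quarter turn is 1.57, upper stop 4.7. Drag 0.1 N m, and it stays where left
- dosing_cup: steel cup, 54 mm across, 46 mm tall, standing on the grinder's base under the spout; origin at its underside; bystander
- tamper: coffee tamper, 58 mm base, brown handle, 90 mm tall, standing left of the grinder; origin at its underside; bystander
- teaspoon: teaspoon, 130 mm long, lying left of the grinder; origin at its underside; bystander
Not all that is in view belongs to the job. Leave any turquoise or yellow look-alike of the hopper alone.

How it is judged:
On the way, in this order (a step that is already met when the one before it is completed fails the run):
1. the hopper is off the grinder and stands upright on the counter, let go (height (world z) of hopper below 0.01 m and angle between hopper's own z axis and vertical below 0.15 rad and horizontal distance between hopper and grinder above 0.08 m and contact force between the fingers and hopper below 0.5 N and linear speed of hopper below 0.03 m/s), for 0.2 s.
2. the adjuster is screwed down until it seats (within 0.05 rad of its stop) (value of joint adjuster below 0.05 rad), for 0.2 s.
At the end, for the whole second after the job is handed in: Adjuster still, a quarter turn (1.57 rad, within 0.22) back from its seat; fingers grip the knob (over 3 N), TCP within 15 mm of its axis and 35 mm of the grip point; hopper let go, upright on the counter (underside below 10 mm, tilt under 0.15 rad), over 80 mm from the axis (value of joint adjuster between 1.35 and 1.79 rad and velocity of joint adjuster between -0.1 and 0.1 rad/s and contact force between the fingers and thumb_knob above 3 N and horizontal distance between the grasp point and knob_grip below 0.015 m and distance between the grasp point and knob_grip below 0.035 m and height (world z) of hopper below 0.01 m and angle between hopper's own z axis and vertical below 0.15 rad and horizontal distance between hopper and grinder above 0.08 m and contact force between the fingers and hopper below 0.5 N); the arm keeps its last pose, push and grip.
It fails at once if the dosing cup is shifted by more than 2 cm (distance of dosing_cup from where it was at the start of the episode above 0.02 m).
It fails at once if the tamper is shifted by more than 2 cm (distance of tamper from where it was at the start of the episode above 0.02 m).
It fails at once if the teaspoon is shifted by more than 2 cm (distance of teaspoon from where it was at the start of the episode above 0.02 m).
It also fails if it takes over 70 s, if anything falls off the work surface, if the arm or the gripper's body presses on something with over 40 N, if the wrist force passes 120 N, or if a joint passes its speed limit or range.

## Working session

There is one attempt and no reset: what is moved stays moved. The work goes in short steps, each a Python script; the robot and the scene stay as the last script left them, time stands still between calls to the robot, and variables do not carry over. Pictures are saved under pics/ and viewed, at most 10 in all, crops included, and the job is handed in when it is done.

```bash
mkdir -p pics
cat > h.py <<'E'
import numpy as np, cv2
from workcell import r, kinematics, optics, finish_job
def ray(f,u,v):
    K=f["K"];d=np.array([(u-K[0,2])/K[0,0],(v-K[1,2])/K[1,1],1.]);P=f["pose"]
    return P[:3,3],P[:3,:3]@d
def onplane(f,u,v,z):
    o,d=ray(f,u,v);return o+d*(z-o[2])/d[2]
def proj(f,p):
    P=f["pose"];c=P[:3,:3].T@(np.array(p)-P[:3,3]);q=f["K"]@c;return q[:2]/q[2]
def save(f,n): cv2.imwrite("pics/"+n,f["image"][:,:,::-1])
E
python3 - <<'E'
from h import *
a=optics.grab_frame("scene");b=optics.grab_frame("side")
im=np.hstack([a["image"],b["image"]])
cv2.imwrite("pics/a.png",cv2.resize(a["image"][:,:,::-1],(800,600),interpolation=3));cv2.imwrite("pics/b.png",cv2.resize(b["image"][:,:,::-1],(800,600),interpolation=3))
for f in(a,b):print(f["K"].round(1),f["pose"].round(3))
print(r.current_t(),r.current_ee_rot())
E
```

```text
[[427.5   0.  262.4]
 [  0.  427.5 186.9]
 [  0.    0.    1. ]] [[ 0.437 -0.346  0.83  -0.099]
 [-0.899 -0.169  0.403 -0.228]
 [ 0.001 -0.923 -0.385  0.487]
 [ 0.     0.     0.     1.   ]]
[[420.3   0.  259.9]
 [  0.  420.3 186.8]
 [  0.    0.    1. ]] [[ 0.951 -0.175  0.254  0.405]
 [-0.307 -0.468  0.829 -0.594]
 [-0.026 -0.866 -0.499  0.59 ]
 [ 0.     0.     0.     1.   ]]
0.1 [-3.98443954e-04  7.07110986e-01  7.07102381e-01 -3.41991133e-04]
```

View pics/a.png

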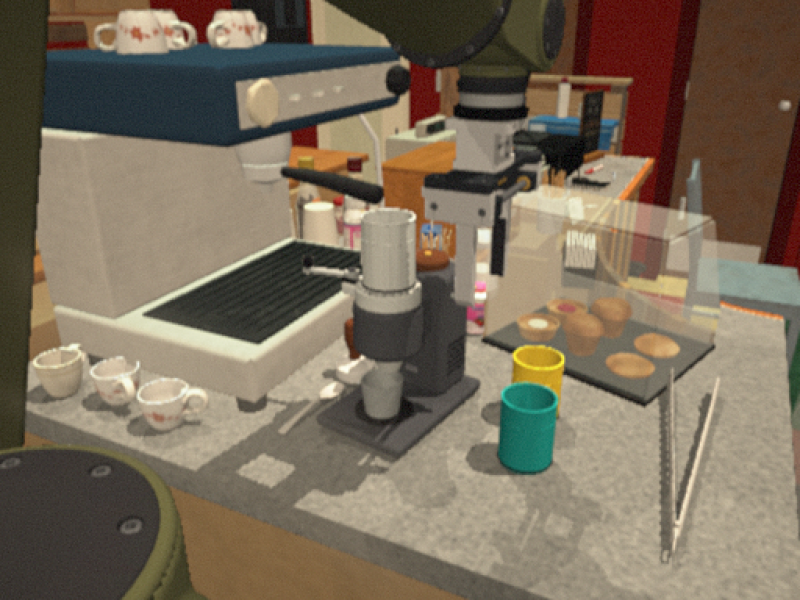

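View pics/b.png

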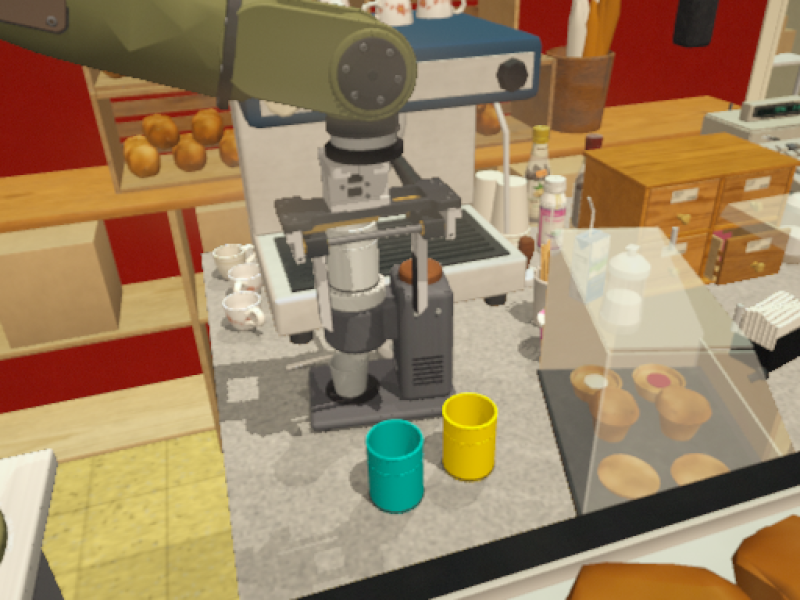

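Scene (800 px frame): the bare aluminium sleeve at (388,250) on the grinder's collar is the hopper. The turquoise (527,427) and yellow (538,375) cups on the counter are the look-alikes. In the side view the hopper is at (353,255), partly behind the fingers. The clamp lever is at (330,270) in the scene view.

Run:
```python
from h import *
a=optics.grab_frame("scene");b=optics.grab_frame("side");s=1.5625
def q(n,f,u,v,z):print(n,onplane(f,u/s,v/s,z).round(3))
q("rim",a,389,218,.273)
for n,f,x in(("scene",a,(362,416,245)),("side",b,(329,379,262))):
    o,d=ray(f,(x[0]+x[1])/2/s,x[2]/s);d/=np.linalg.norm(d[:2]);print(n,o[:2].round(4),d.round(4))
q("base L",a,322,418,.0);q("base F",a,398,455,.0);q("base R",a,480,385,.0)
q("sbase L",b,316,427,0);q("sbase R",b,452,415,0)
q("turq",a,526,458,0);q("yel side",b,470,468,0);q("turq side",b,396,498,0)
q("lever tip a",a,306,264,.2);q("lid a",a,432,258,.204);q("lid b",b,420,272,.204)
# ray intersection (vertical planes)
o1,d1=ray(a,389/s,245/s);o2,d2=ray(b,354/s,262/s)
t=np.linalg.solve(np.c_[d1[:2],-d2[:2]],(o2-o1)[:2]);print(o1+t[0]*d1,o2+t[1]*d2)
im=a["image"][120:280,190:350];cv2.imwrite("pics/c.png",cv2.resize(im[:,:,::-1],(600,600),interpolation=2))
```

```text
rim [0.548 0.113 0.273]
scene [-0.0989 -0.2281] [ 0.8845  0.4665 -0.3363]
side [ 0.4046 -0.5944] [ 0.2086  0.978  -0.512 ]
base L [0.517 0.199 0.   ]
base F [ 0.49   0.074 -0.   ]
base R [0.687 0.043 0.   ]
sbase L [0.481 0.083 0.   ]
sbase R [0.66  0.045 0.   ]
turq [ 0.552 -0.065 -0.   ]
yel side [ 0.645 -0.054  0.   ]
turq side [ 0.546 -0.069  0.   ]
lever tip a [0.545 0.228 0.2  ]
lid a [0.623 0.092 0.204]
lid b [0.632 0.087 0.204]
[0.55644692 0.11752832 0.23759495] [0.55644692 0.11752832 0.21699497]
```

View pics/c.png

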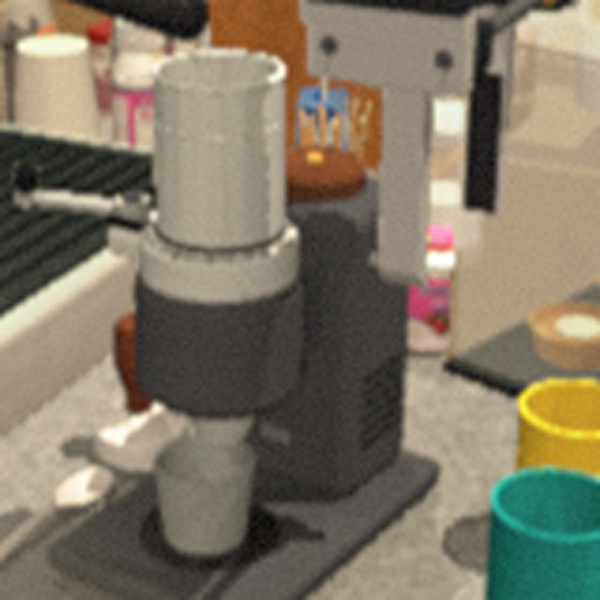

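```bash
cat >> h.py <<'E'
def wplane(f,u,v,z):
    K=f["K"];x=np.array([u-K[0,2],v-K[1,2]]);n=np.linalg.norm(x);th=n/K[0,0]
    d=np.r_[x/n*np.sin(th),np.cos(th)];P=f["pose"];o=P[:3,3];d=P[:3,:3]@d
    return o+d*(z-o[2])/d[2]
def wproj(f,p):
    P=f["pose"];c=P[:3,:3].T@(np.array(p)-P[:3,3]);n=np.hypot(c[0],c[1]);th=np.arctan2(n,c[2]);K=f["K"]
    return K[:2,2]+c[:2]/n*th*K[0,0]
E
python3 - <<'E'
from h import *
r.move_straight([.55,0,.385]);r.move_straight([.55,.114,.385])
w=optics.grab_frame("wrist");print(w["K"].round(1),w["pose"].round(3),wproj(w,[.55,.114,.273]),wproj(w,[.55,.114,.188]),r.current_joints(),r.current_t())
cv2.imwrite("pics/w.png",cv2.resize(w["image"][:,:,::-1],(800,600),interpolation=3))
E
```

```text
[[297.3   0.  253. ]
 [  0.  297.3 193.4]
 [  0.    0.    1. ]] [[ 1.     0.     0.001  0.551]
 [ 0.001 -0.973 -0.232  0.181]
 [ 0.001  0.232 -0.973  0.545]
 [ 0.     0.     0.     1.   ]] [251.71385856 195.15254158] [251.97872296 178.58139195] [ 1.37872295e-01  2.64990034e-01  1.20079162e+00 -8.80177130e-05
  1.67581431e+00  1.38680782e-01] 2.3833
```

View pics/w.png

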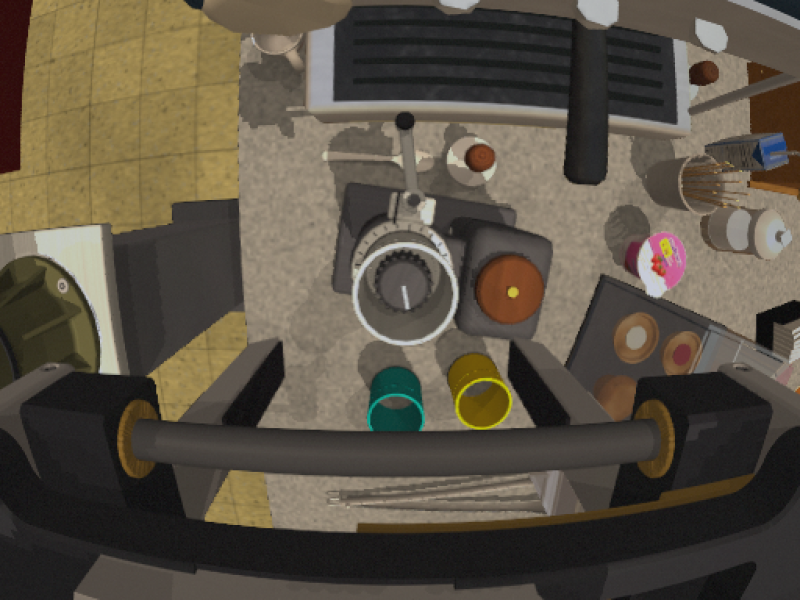

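The wrist view shows the bare sleeve rim centred at about (406,294) of 800 px, with the knob and its pointer inside it. The lever points away at (405,120), and the lid is at (512,291). Tongs lie at (330–550,495).

Run:
```python
from h import *
w=optics.grab_frame("wrist");a=optics.grab_frame("scene");s=1.5625
for n,u,v,z in(("rimL",354,294,.273),("rimR",458,294,.273),("rimT",406,243,.273),("rimB",406,345,.273),("knob",404,286,.249),("ptr tip",407.5,309,.249),("ptr in",404,286,.249),("lid",512,290,.204),("lever",405,121,.2),("tong",330,495,0),("turq",396,412,.08)):print(n,wplane(w,u/s,v/s,z).round(4))
for u,v in((668,552),(672,375),(715,380)):print("tongs",onplane(a,u/s,v/s,0.005).round(3))
```

```text
rimL [0.5264 0.1206 0.273 ]
rimR [0.589  0.1206 0.273 ]
rimT [0.5575 0.1512 0.273 ]
rimB [0.5578 0.0884 0.273 ]
knob [0.5569 0.1206 0.249 ]
ptr tip [0.5593 0.1052 0.249 ]
ptr in [0.5569 0.1206 0.249 ]
lid [0.6406 0.1086 0.204 ]
lever [0.5584 0.2345 0.2   ]
tong [ 0.4573 -0.2354  0.    ]
turq [ 0.5521 -0.0561  0.08  ]
tongs [ 0.461 -0.235  0.005]
tongs [ 0.827 -0.2    0.005]
tongs [ 0.839 -0.256  0.005]
```

Run:
```python
from h import *
r.move_straight([.5575,.120,.385]);r.move_straight([.5575,.120,.246])
print(r.current_force().round(1))
r.gripper_to(.055,20);print(r.current_width(),r.current_grip_force(),r.current_position().round(4))
z0=r.current_position()[2]
r.move_straight([.5575,.120,.335],.08)
print(r.current_force().round(1),r.current_width())
w=optics.grab_frame("scene");save(w,"lift.png")
r.move_straight([.46,-.15,.335],.2)
r.move_straight([.46,-.15,z0-.188+.012],.15)
r.move_straight([.46,-.15,z0-.188+.001],.03)
print(r.current_force().round(1),r.current_position().round(4),r.current_t())
```

```text
[-0.2 -0.4  1. ]
0.06251200100479419 19.89341676235199 [0.5575 0.12   0.2461]
[-0.5  0.1 -0.1] 0.06208526800398054
[-0.2  0.2 -2.5] [ 0.4599 -0.15    0.0589] 9.7333
```

View pics/lift.png

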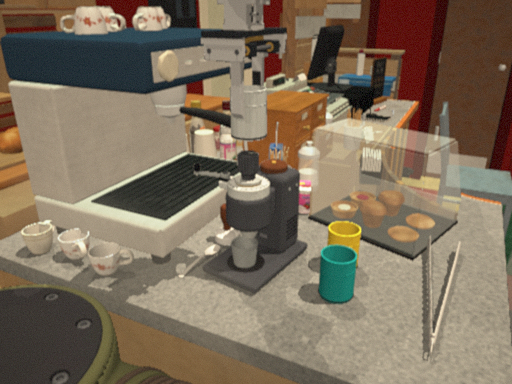

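Run:
```python
from h import *
r.gripper_to(.094);r.hold(.4)
r.move_straight([.46,-.15,.20],.15)
w=optics.grab_frame("wrist");a=optics.grab_frame("scene")
r.move_straight([.46,-.15,.335],.2);r.move_straight([.5575,.12,.385],.2)
w=optics.grab_frame("wrist");s=1.5625
cv2.imwrite("pics/k.png",cv2.resize(np.hstack([w["image"],a["image"]])[:,:,::-1],(800,300),interpolation=3))
cv2.imwrite("pics/k2.png",cv2.resize(w["image"][:,:,::-1],(800,600),interpolation=3))
np.savez("k.npz",**{k+n:f[k] for n,f in(("w",w),("a",a)) for k in f})
print(r.current_t(),r.current_position().round(4))
```

```text
14.4833 [0.5574 0.1193 0.3851]
```

View pics/k.png

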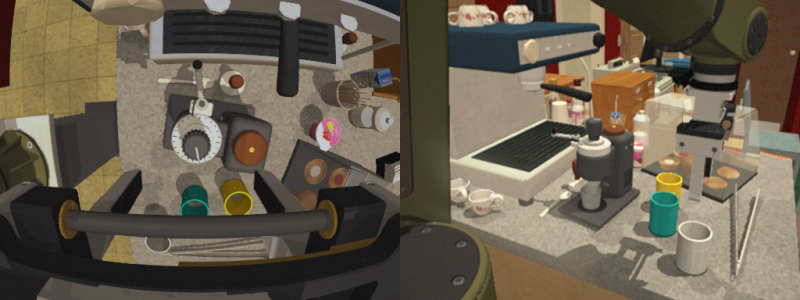

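View pics/k2.png

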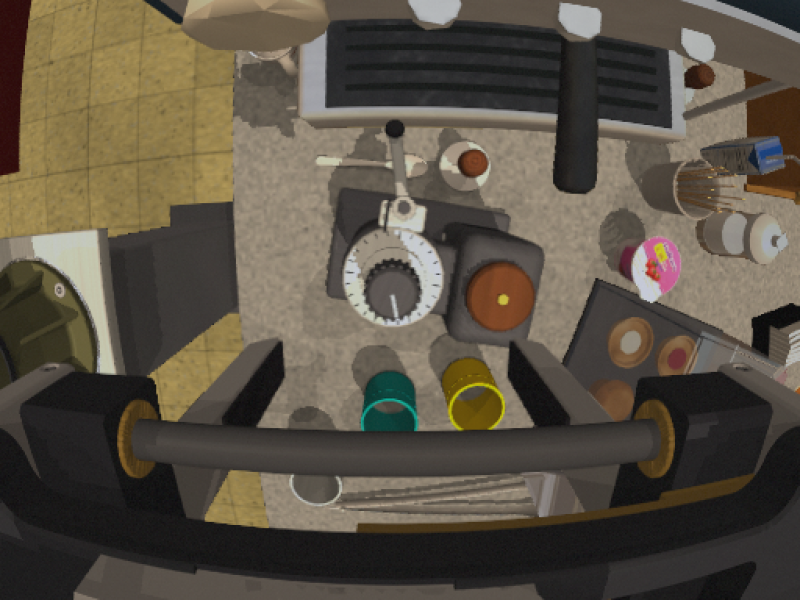

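The hopper stands upright and released on the counter (scene half, about (694,248)). The knob top is at (394,293) in the wrist view with its pointer towards (396,318). The portafilter handle tip is at (575,190).

```bash
cat >> h.py <<'E'
from scipy.spatial.transform import Rotation as R
def quat(psi):  # psi=0: start orientation; positive anticlockwise from above
    x,y,z,w=(R.from_euler('z',psi)*R.from_quat([.7071068,.7071068,0,0])).as_quat();return [w,x,y,z]
E
python3 - <<'E'
from h import *
z=np.load("k.npz");w={k:z[k+"w"] for k in("K","pose")};a={k:z[k+"a"] for k in("K","pose")};s=1.5625
k=wplane(w,393/s,292/s,.248);t=wplane(w,397/s,317/s,.248)
print("knob",k.round(4),"ptr",np.degrees(np.arctan2(*(t-k)[1::-1])),"L/R",wplane(w,364/s,292/s,.245).round(4),wplane(w,421/s,292/s,.245).round(4),"lid",wplane(w,502/s,297/s,.204).round(4))
for h in(.2,.25,.3,.35,.4):
    p=wplane(w,575/s,190/s,h);print("handle",h,p.round(3),proj(a,p).round(0))
for psi in np.arange(-2.4,2.5,.4):
    j=kinematics.inverse_kinematics([.557,.12,.23],quat(psi));print(round(psi,1),None if j is None else np.round(j,2))
E
```

```text
knob [0.557  0.1225 0.248 ] ptr -81.16289420079076 L/R [0.5379 0.1219 0.245 ] [0.5755 0.1219 0.245 ] lid [0.6403 0.1092 0.204 ]
handle 0.2 [0.697 0.193 0.2  ] [248. 150.]
handle 0.25 [0.677 0.192 0.25 ] [244. 130.]
handle 0.3 [0.657 0.191 0.3  ] [239. 108.]
handle 0.35 [0.637 0.19  0.35 ] [234.  85.]
handle 0.4 [0.617 0.189 0.4  ] [229.  59.]
-2.4 [ 0.15  0.34  1.46 -0.    1.35  2.55]
-2.0 [ 0.15  0.34  1.46 -0.    1.35  2.15]
-1.6 [ 0.15  0.34  1.46 -0.    1.35  1.75]
-1.2 [ 0.15  0.34  1.46 -0.    1.35  1.35]
-0.8 [ 0.15  0.34  1.46 -0.    1.35  0.95]
-0.4 [ 0.15  0.34  1.46 -0.    1.35  0.55]
-0.0 [ 0.15  0.34  1.46 -0.    1.35  0.15]
0.4 [ 0.15  0.34  1.46 -0.    1.35 -0.25]
0.8 [ 0.15  0.34  1.46 -0.    1.35 -0.65]
1.2 [ 0.15  0.34  1.46 -0.    1.35 -1.05]
1.6 [ 0.15  0.34  1.46 -0.    1.35 -1.45]
2.0 [ 0.15  0.34  1.46 -0.    1.35 -1.85]
2.4 [ 0.15  0.34  1.46 -0.    1.35 -2.25]
```

Run:
```python
from h import *
A=[.5571,.1212]
r.move_pose(A+[.385],quat(1.6));r.move_straight(A+[.231],.12)
r.gripper_to(.03,40);print(r.current_width(),r.current_grip_force(),r.current_position().round(4),r.current_force().round(1),r.current_wrist_torque().round(2))
psi=1.6
t0=r.current_wrist_torque()[2]
while psi>-1.4:
    psi-=.1
    r.move_pose(A+[.231-.004*(1.6-psi)/6.283],quat(psi))
    t=r.current_wrist_torque()[2]-t0
    print(round(psi,2),t.round(2),r.current_force().round(1),round(r.current_t(),1))
    if abs(t)>.45 and psi<1.2:break
```

```text
0.03936294840308765 40.000253319740295 [0.5571 0.1206 0.231 ] [-0.6 -5.  -0.1] [-0.65  0.02  0.04]
1.5 -0.1 [-0.1 -5.5  0.8] 18.5
1.4 -0.17 [-1.3 -8.1  0.5] 18.7
1.3 -0.15 [-1.2 -9.   1.8] 19.0
1.2 -0.1 [ -2.5 -10.6   1.4] 19.2
1.1 -0.12 [ -2.6 -12.2   1.8] 19.5
1.0 -0.05 [ -3.8 -12.8   1.7] 19.7
0.9 -0.1 [ -5.9 -14.8   2.1] 20.0
0.8 -0.1 [ -5.7 -15.9   2.4] 20.2
0.7 -0.04 [ -8.3 -16.    2.9] 20.5
0.6 -0.07 [ -9.4 -17.3   4.6] 20.7
0.5 -0.12 [-10.9 -16.7   3.7] 21.0
0.4 -0.1 [-13.3 -19.    5.9] 21.2
0.3 -0.12 [-14.8 -18.8   5.8] 21.5
0.2 -0.11 [-16.9 -19.4   6.2] 21.7
0.1 -0.11 [-18.3 -19.3   6.4] 22.0
-0.0 -0.13 [-19.1 -19.3   7. ] 22.2
-0.1 -0.09 [-21.  -19.1   7.5] 22.5
-0.2 -0.14 [-22.5 -18.1   7.9] 22.7
-0.3 0.19 [-22.8 -17.7   9.3] 23.0
-0.4 -0.18 [-16.7  -7.    7.9] 23.2
-0.5 0.01 [-13.3  -0.5   5.3] 23.5
-0.6 -0.07 [-10.3  -0.4   4.9] 23.7
-0.7 -0.1 [-8.5  1.1  5.9] 24.0
-0.8 -0.11 [-6.9  1.9  5.1] 24.2
-0.9 -0.18 [-5.   3.2  6.1] 24.5
-1.0 -0.02 [-2.5  2.7  4.3] 24.7
-1.1 -0.14 [-0.6  1.9  5. ] 25.0
-1.2 -0.06 [0.5 1.  5.3] 25.2
-1.3 -0.08 [1.9 0.4 6. ] 25.5
-1.4 -0.05 [ 2.  -2.7  6.6] 25.7
```

Run:
```python
from h import *
w=optics.grab_frame("wrist")
print(w["pose"].round(3),wproj(w,[.5571,.1212,.246]),r.current_joint_torque().round(2),r.current_grip_force(),r.current_width())
u,v=wproj(w,[.5571,.1212,.246]).astype(int)
im=w["image"][max(v-90,0):v+90,u-120:u+120];cv2.imwrite("pics/g.png",cv2.resize(im[:,:,::-1],(800,600),interpolation=2));print(u,v)
```

```text
[[ 0.173 -0.959 -0.225  0.624]
 [-0.985 -0.169 -0.041  0.133]
 [ 0.001  0.229 -0.973  0.39 ]
 [ 0.     0.     0.     1.   ]] [252.17960968 256.14127544] [  1.38 -52.43 -32.45   0.56   0.29   0.06] 40.00190019607544 0.039464301514142666
252 256
```

View pics/g.png

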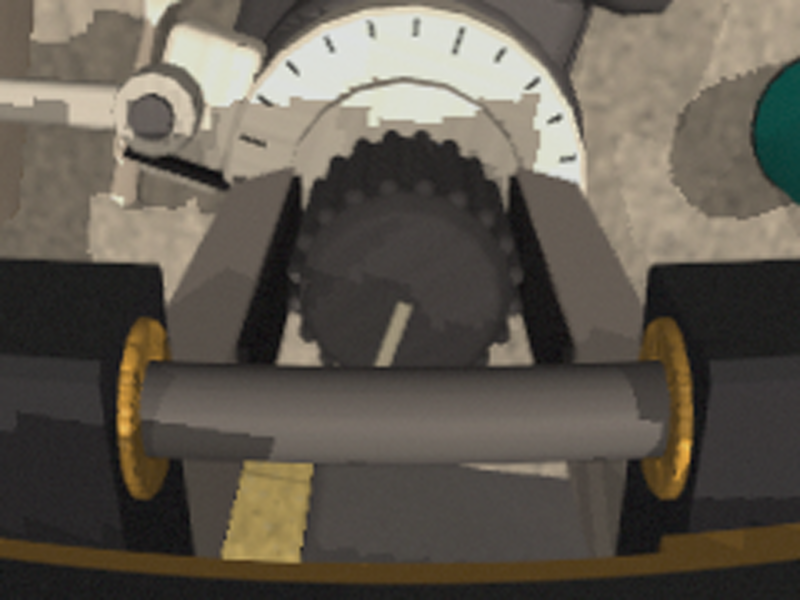

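The crop shows the pointer from (407,305) to (383,365), which is within a few degrees of the grinder's local -x. So the knob is seated, and the fingers slipped past the stop. Now I'll back it off a quarter turn.

```bash
cat > m.py <<'E'
from h import *
def ptr(n):
    w=optics.grab_frame("wrist");u,v=wproj(w,[.5571,.1212,.246]).astype(int)
    im=w["image"][v-90:v+90,u-120:u+120]
    cv2.imwrite("pics/"+n,cv2.resize(im[:,:,::-1],(800,600),interpolation=2))
    # pointer: light pixels inside the dark knob top
    g=im.min(2).astype(int); m=np.zeros(g.shape,np.uint8); m[86:108,98:146]=g[86:108,98:146]>95
    k,l,st,c=cv2.connectedComponentsWithStats(m)
    for i in range(1,k):
        if st[i,4]<8:continue
        y,x=np.nonzero(l==i);P=np.array([wplane(w,a+u-120,b+v-90,.245)[:2] for a,b in zip(x,y)])
        d=np.linalg.svd(P-P.mean(0))[2][0]
        print(st[i],P.mean(0).round(4),"axis deg",np.degrees(np.arctan2(d[1],d[0])).round(1))
E
python3 - <<'E'
from m import *
A=[.5571,.1212];w0=r.current_position()[2];ptr("s.png")
for i in range(1,11):
    r.move_pose(A+[float(w0)+.001*i/10],quat(-1.4+.157*i))
    if i%3==1:print(i,r.current_wrist_torque()[2].round(2),r.current_force().round(1))
r.hold(.3);ptr("q.png");print(r.current_t(),r.current_position(),r.current_grip_force())
E
```

```text
[114  91   9  17  67] [0.5511 0.1214] axis deg 171.8
1 0.14 [5.5 1.6 0.6]
4 0.1 [-1.1  8.1  1.2]
7 0.08 [-9.  11.8  4.3]
10 -0.01 [-19.6   9.6   7.1]
[110  91  11  17  99] [0.5552 0.1154] axis deg -99.4
28.925 [0.55494315 0.12289639 0.23088168] 40.02125859260559
```

View pics/q.png

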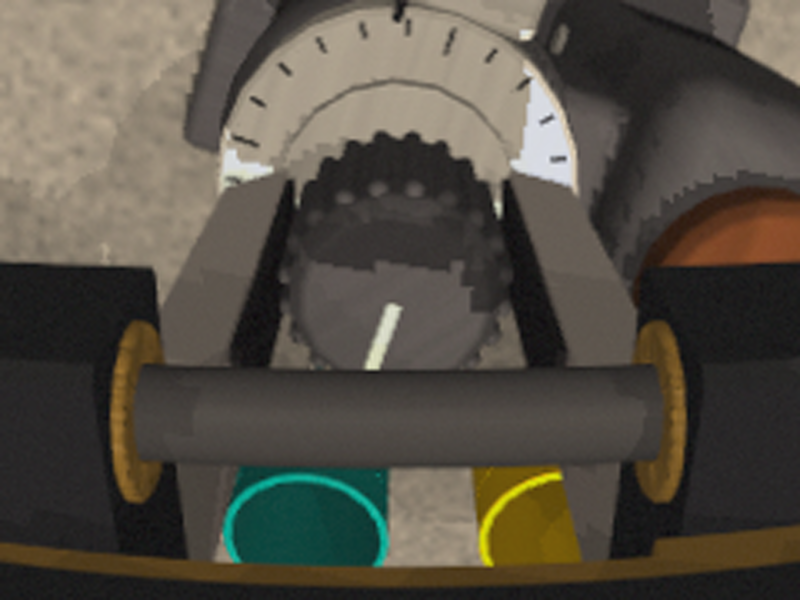

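The pointer moved from 171.8° (seated, matching the grinder's yaw of about -8°) to 260.6°. That is an 88.8° back-off (1.55 rad), with the grip still at 40 N.

```bash
python3 -c "
from h import *
r.hold(.3);print(r.current_qvel().round(3));print(finish_job())"
```

```text
[-0.001  0.     0.002 -0.001 -0.    -0.001]
the job is handed in; nothing more can be done
None
```

The job is handed in: the hopper stands upright on the counter, and the adjuster was seated then backed off about 1.55 rad (88.8° by its pointer), with the gripper still closed on the knob at 40 N; no verdict came back.

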